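# Lock a twist-in post into the slotted lid-rack rail

## Robot

A 6-joint arm with a two-finger parallel gripper is mounted at the origin on a cart in front of the work surface, level with it; the furniture and walls round the work are solid. World frame = base frame: x ahead of the robot, y to its left, z up, the work surface at z = 0. Lengths are in mm, angles in degrees, forces in N, time in s.
With the tool pointing down it reaches from about 350 to 875 mm from the base axis. Payload 4.2 kg.
Tool frame: the origin (TCP) lies at the very end of the fingers, on their centre line; the grasp point (between the pads) lies 19 mm behind it; z points along the fingers, y is the line along which they close (so a half turn about z gives the same grasp; the last joint's range is limited). The gripper opens to 85 mm and grips with 20 to 120 N. Pads are 22 mm wide; open, the fingers measure 114 mm over their backs; the gripper's body (76 mm by 85 mm) begins 54 mm behind the grasp point. The pads swing forward as they close: fully open they stand 13 mm farther back than shut.
Start: joints at [-61.788, 22.042, 0.453, 0, -68.411, -14.817], TCP at [144.815, -607.97, 231.312] pointing down, gripper open.
Joint ranges: [-179.83, 179.83], [-69.29, 118.12], [-61.27, 80.66], [-181.25, 117.63], [-171.15, -9.14], [-177.46, 177.46]. Speed limits (degrees/s): [159.86, 159.86, 180, 180, 180, 180].

## Interface

Orientations are given as [roll, pitch, yaw] about the fixed x, y, z axes, in that order (R = Rz(yaw) Ry(pitch) Rx(roll)).
In Python, from bench import read_state, capture, order gives the robot as it stands.
- The arm moves only by the tool move_arm, never from a script. Its argument "targets" is a list of rows, each an object with "offset": the shift along the tool's x, y, z in units of 30 mm (1.0 is 30 mm), a list of three; "turn": the turn, a rotation vector about the tool's x, y, z in units of 8 degrees (1.0 is 8 degrees), a list of three; "hand": the opening, from 0 (shut) to 1 (fully open). In form: [{"offset": [dx, dy, dz], "turn": [ax, ay, az], "hand": hand}, ...]. A call has 1 to 5 rows; each row shifts and turns the commanded pose from where the row before left it, along the tool's axes as they then stand; what a row does not reach is not made up. A row lasts 1/8 s, in which the tool goes at most 62.5 mm and 10.7 degrees, less where a joint would pass 70% of its speed; a pose out of reach is approached as far as the arm can. A call is refused whole if a number of a shift passes 1 or a number of a turn 1, either way. A call with a gripper value outside its range is refused whole. The fingers move at their own pace and stop on an object; the grip force is fixed at half the most. Time passes only in rows, so rows that do not move let the fingers close. It gives the time, the measured TCP pose, the force, the opening and the grip force at its end, in the units of the state.
- read_state(): the state, without advancing time (a new reading comes with each control period).
- capture(name): name is "scene" or "top" or "wrist"; returns a dict with "img" (400x640x3 uint8, red, green, blue), "fx", "fy", "cx", "cy" (pixels), "R" (3x3) and "t" (3): a world point X has camera coordinates R X + t; the wrist camera has in their place "T_tool_cam" (4x4, takes a point from camera to tool coordinates, whose origin is the TCP and whose axes are the flange's). Camera axes: x right, y down, z forward; pixel columns grow to the right and rows downward; lengths in mm; the calibration is good to about 2 mm. A picture is of the moment at which its call begins: read the wrist's pose just before it. There is no depth.
- order.finish_job(): hands the job in; it is judged then, once.
The state is a dict: "clock": time; "qpos": joint angles; "joint_vel": joint speeds; "joint_torque": joint torques, N m; "ee_pos": TCP position; "orientation": TCP orientation; "ft_force": force on the tool from outside, world axes, zero at the start; "moment": the same for the moment, N m; "opening": finger opening in mm; "grip_force": force on a finger pad.
Only numpy, scipy, OpenCV 4.12 (cv2) and the standard library are available. Lean on these libraries where they do the work, as an engineer would, in place of code of your own. Each camera call takes 0.05 s, during which the arm holds its last target. There are 200 camera calls.

## Task

Fit the loose post into the slotted rail of the lid rack so that pan lids can lean between it and the fixed post. Lower its hammer-shaped foot lengthwise into the slot, press it gently down against the spring in the channel and give it a quarter turn so that the foot catches under the lips; then slide it along the slot with a light upward pull until you feel the foot rise into the cross seat hidden under the lips. Let go of it standing upright and locked in that seat; be gentle with the rail and leave the tumbler, the spice jar and the mug alone.

Things in the scene. Friction and masses are not known exactly. Their poses are not given: they have to be found in the camera images.
- rail: Aluminium slotted rail fixed to the worktop, 280 mm long (x), 50 wide (y), top face 41 mm above its origin (centre of its underside), z up. A fixed post like the loose one stands on its solid +x end at x = 124, top at z = 120 mm. Contact forces of post on rail (lips plus spring, added up) stay under 40 N: push or pull under 25 N.
- rail_slot (a point): Middle of the slot's mouth, on the rail's top face, axes as the rail. The open slot is 140 mm long (x -70 to 70), 16.5 mm wide; the channel under it is 38 mm wide. Lip 5 mm thick, under it on both sides a strip 6 mm thick: a turned foot can rise until its top is 11 mm below this point (post origin 20 mm below it).
- rail_lip (a point): Rail's middle at the strips' underside, 30 mm above its origin. One 18 mm wide gap across both strips is the cross seat: there the turned foot, 14 mm wide that way, rises 6 mm more (post origin then 27 mm above the rail's origin, elsewhere at most 21). Hidden; its middle lies at any x from -35 to 35 mm, new each time and not measured: feel for it.
- rail_floor (a point): Rail's middle at the hard floor stop, 11 mm above its origin. A sprung strip fills the channel: its top stands 19 mm above this point, pushes up with 2.4 N there and 0.4 N more per mm pressed down. The foot turns freely with the post origin 1 to 9 mm above this point. On release the spring lifts the post and holds it up in the seat.
- post: Loose twist-in post, 93 mm tall, about 110 g, upright in the stand. Origin under the middle of its foot, z up. Foot: steel, 32 mm long (y) by 14 (x), 9 tall, lowest 3 mm stepped in to 29 by 11. Stem 12 mm diameter, collar 17 mm. Wooden grip 18 (x) by 30 (y) mm, z 33 to 93: grip across the 18 mm, e.g. at z = 70. Its broad side shows the foot's direction.
- stand: Wooden block fixed to the worktop, 56 (x) by 74 (y) by 22 mm tall, origin at the centre of its underside, with a 12 mm deep pocket in which the post's foot stands loosely, post y along the stand's y, post origin 10 mm above the worktop. Lift the post straight up out of it.
- tumbler: Clear glass tumbler, 81 mm diameter, 93 mm tall, bystander; origin at the centre of its underside.
- spice_jar: Small spice jar with a screw cap, 45 mm diameter, 106 mm tall, bystander; origin at the centre of its underside.
- mug: Pale mug with a handle, 92 by 124 mm, 93 mm tall, bystander; origin under its middle.
Mind the look-alikes: they are no part of the job. What is shaped like the post but yellow is not meant.

How it is judged:
By the outcome, as a careful person would: the job done as asked, in the order asked, and still so for the second after the job is handed in, with the robot touching nothing.
It also fails if it takes over 72 s, if anything falls off the work surface, if the arm or the gripper's body presses on something with over 40 N, if the wrist force passes 120 N, or if a joint passes its speed limit or range.

## Working session

There is one attempt and no reset: what is moved stays moved. The work goes in short steps, Python scripts to look and compute and a tool call to move; the robot and the scene stay as the last step left them, time stands still between calls to the robot, and variables do not carry over. Pictures are saved under pics/ and viewed, at most 10 in all, crops included, and the job is handed in when it is done.

Besides the shell and the picture viewer there is one more tool, called after "Emit:" as name([rows], argument=value, ...), one row to a line, values as JSON. move_arm: Moves the arm, as the interface text tells. Its arguments: {"type":"object","properties":{"targets":{"type":"array"}},"required":["targets"]}

```bash
mkdir -p pics; python3 - <<'E'
from bench import *
import cv2,json,pickle
s=read_state();print(s)
for n in("scene","top"):
    c=capture(n);cv2.imwrite(f"pics/{n}0.png",c["img"][:,:,::-1]);pickle.dump(c,open(n+".pkl","wb"))
    print(n,c["fx"],c["cx"],c["cy"],c["R"],c["t"])
E
```

```text
{'clock': 0.0, 'qpos': array([-6.17891397e+01,  2.20910949e+01,  3.81098233e-01, -3.04529733e-02,
       -6.84124428e+01, -1.48155892e+01]), 'joint_vel': array([-0.0859852 , -0.04772953,  0.06504466, -0.04322996, -0.05141582,
       -0.01590547]), 'joint_torque': array([ 1.40220487e-03, -3.92287695e+01,  1.88402510e+01,  4.18599889e+00,
       -4.50517211e-03,  8.22660212e-06]), 'ee_pos': array([ 144.67302768, -607.42523775,  230.22329793]), 'orientation': array([ 1.79874394e+02, -3.95727167e-03, -1.66615959e+02]), 'ft_force': array([-0.55917241,  0.15735933,  0.33645071]), 'moment': array([-0.00047232, -0.04118069, -0.0044953 ]), 'grip_force': 0.0, 'opening': 85.20806181776582}
scene 366.92874515871006 314.93123259807203 196.50654018475095 [[-0.81411694 -0.58052396 -0.01433643]
 [-0.33889379  0.49501711 -0.80006816]
 [ 0.47155552 -0.64649052 -0.59973778]] [542.52866013 162.57456859 972.82195786]
top 428.98415166745383 318.31688420521596 196.6269516454475 [[-7.02900855e-02 -9.97526592e-01  3.72946303e-05]
 [-8.77117626e-01  6.17877363e-02 -4.76284523e-01]
 [ 4.75104172e-01 -3.35107916e-02 -8.79291221e-01]] [ 199.99171609  504.62701468 1114.22402854]
```

View pics/scene0.png

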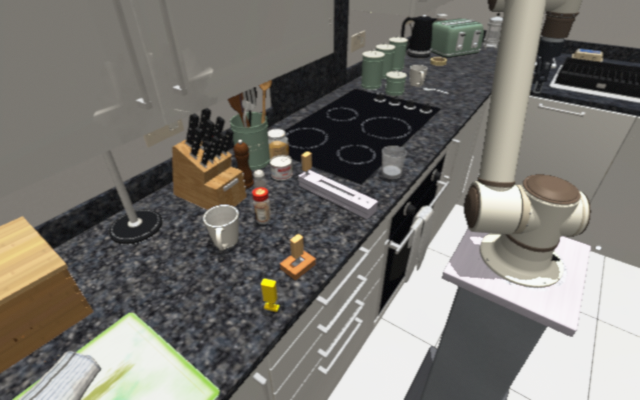

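View pics/top0.png

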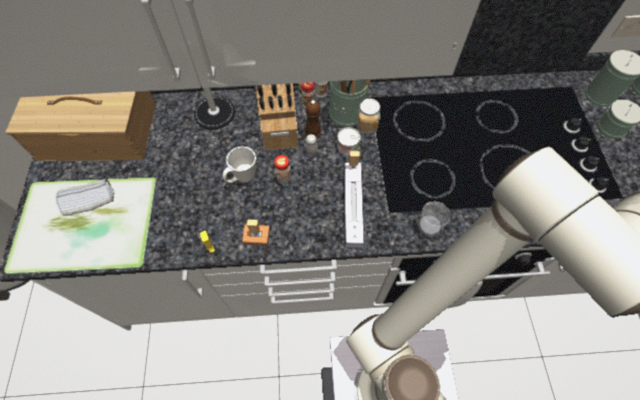

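Scene: the loose post stands in the orange-brown stand (scene 297,247; top 253,228). It could be confused with the yellow copy (scene 270,293; top 207,242) or the rail's fixed post (scene 307,160; top 354,158). I choose the wooden post in the stand and will check it in one close crop.

```bash
cat > h.py <<'E'
import numpy as np,cv2,pickle
from bench import *
from scipy.spatial.transform import Rotation as Ro
def ray(c,u,v,z):
    "world point on plane z seen at pixel u,v"
    d=c["R"].T@np.array([(u-c["cx"])/c["fx"],(v-c["cy"])/c["fy"],1]);o=-c["R"].T@c["t"]
    return o+d*(z-o[2])/d[2]
def proj(c,X):
    p=np.asarray(X)@c["R"].T+c["t"];return p[...,:2]/p[...,2:]*[c["fx"],c["fy"]]+[c["cx"],c["cy"]]
E
python3 - <<'E'
from h import *
t=pickle.load(open("top.pkl","rb"));s=pickle.load(open("scene.pkl","rb"))
def crop(c,x,y,w,h,k):return cv2.resize(c["img"][y:y+h,x:x+w,::-1],None,fx=k,fy=k,interpolation=cv2.INTER_CUBIC)
a=crop(t,230,210,50,40,8); b=crop(t,330,145,50,110,5);d=crop(s,270,225,55,55,7)
W=np.zeros((560,800,3),np.uint8)
W[:320,:400]=a;W[:550,400:650]=b
e=crop(s,275,225,50,48,5);W[320:560,:250]=e
cv2.imwrite("pics/crop1.png",W)
for n,u,v,z in[("stand",256,234,22),("railnear",354,241,41),("railfar",354,165,41),("fixtop",354,153,120),("postop",252,222,103)]:print(n,ray(t,u,v,z).round(1))
for n,u,v,z in[("stand",298,262,22),("fixtop",307,153,120),("postop",297,238,103)]:print("s",n,ray(s,u,v,z).round(1))
E
```

```text
stand [459.3 357.6  22. ]
railnear [408.   65.9  41. ]
railfar [673.   36.6  41. ]
fixtop [666.7  43.1 120. ]
postop [461.7 358.7 103. ]
s stand [460.9 362.6  22. ]
s fixtop [668.8  38.  120. ]
s postop [462.2 359.3 103. ]
```

View pics/crop1.png

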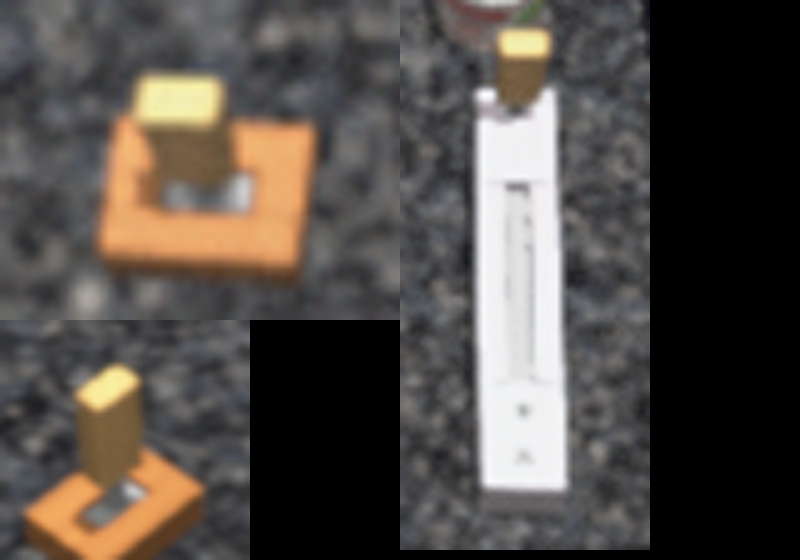

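The crop confirms it: a wooden grip on a steel foot in the orange stand, so this is the right post and not the yellow one. The rail's top corners and slot are also visible. Next I fit the poses.

```bash
python3 - <<'E'
from h import *
t=pickle.load(open("top.pkl","rb"))
P=lambda L,ox,oy,k,z:np.array([ray(t,ox+u/k-.5,oy+v/k-.5,z)[:2] for u,v in L])
yaw=lambda d:np.degrees(np.arctan2(d[1],d[0]))
r=P([(83,488),(167,488),(76,90),(156,88)],330,145,5,41)
print(r.round(1),r.mean(0),[yaw(r[2]-r[0]),yaw(r[3]-r[1]),yaw(r[0]-r[1])-90])
q=P([(112,118),(316,122),(100,258),(300,266)],230,210,8,22)
print(q.round(1),q.mean(0),[yaw(q[0]-q[1])-90,yaw(q[2]-q[3])-90,yaw(q[0]-q[2])])
g=P([(138,76),(226,76),(134,122),(224,126)],230,210,8,103)
print(g.round(1),g.mean(0),[yaw(g[0]-g[1])-90,yaw(g[2]-g[3])-90])
E
```

```text
[[406.1  89.5]
 [402.6  40. ]
 [684.8  65.8]
 [682.7  13.5]] [544.04991338  52.2245243 ] [np.float64(-4.861016994158353), np.float64(-5.401481102459098), np.float64(-4.02976854534495)]
[[494.6 395.8]
 [487.4 317.8]
 [436.9 399.6]
 [428.4 324.7]] [461.84672097 359.47851052] [np.float64(-5.2618878062854435), np.float64(-6.485274280925395), np.float64(-3.7401798498502274)]
[[472.3 373.8]
 [470.  342.2]
 [454.1 375.1]
 [450.3 343. ]] [461.6786661  358.55103736] [np.float64(-4.029631668848012), np.float64(-6.8133604648134565)]
```

Emit:
move_arm([
  {"offset": [0, 1, 0], "turn": [0, 0, -1], "hand": 1},
  {"offset": [-0.2, 1, 0], "turn": [0, 0, -1], "hand": 1},
  {"offset": [-0.6, 0.8, 0], "turn": [0, 0, -1], "hand": 1},
  {"offset": [-0.8, 0.6, 0], "turn": [0, 0, -1], "hand": 1},
  {"offset": [-1, 0, 0], "turn": [0, 0, -1], "hand": 1},
])

```text
clock: 0.72
ee_pos: [165.1, -467.2, 231.1]
orientation: [180.0, 0.0, -126.4]
ft_force: [0.6, 0.7, 0.2]
opening: 85.3
grip_force: 0.0
```

Emit:
move_arm([
  {"offset": [-1, -0.5, 0], "turn": [0, 0, -1], "hand": 1},
  {"offset": [-1, -0.5, 0], "turn": [0, 0, -1], "hand": 1},
  {"offset": [-1, -0.5, 0], "turn": [0, 0, -1], "hand": 1},
  {"offset": [-1, -0.5, 0], "turn": [0, 0, -0.95], "hand": 1},
  {"offset": [-1, -1, 0], "turn": [0, 0, 0], "hand": 1},
])

```text
clock: 1.35
ee_pos: [301.5, -357.2, 231.0]
orientation: [180.0, 0.0, -95.0]
ft_force: [0.7, 0.6, 0.2]
opening: 85.1
grip_force: 0.0
```

Emit:
move_arm([
  {"offset": [-1, -1, 0], "turn": [0, 0, 0], "hand": 1},
  {"offset": [-1, -1, 0], "turn": [0, 0, 0], "hand": 1},
  {"offset": [-1, -1, 0], "turn": [0, 0, 0], "hand": 1},
  {"offset": [-1, -0.5, 0], "turn": [0, 0, 0], "hand": 1},
  {"offset": [-1, 0, 0], "turn": [0, 0, 0], "hand": 1},
])

```text
clock: 1.98
ee_pos: [419.8, -216.9, 230.7]
orientation: [179.9, 0.0, -95.0]
ft_force: [0.5, -0.3, -0.8]
opening: 85.1
grip_force: 0.0
```

Emit:
move_arm([
  {"offset": [-1, 0, 0], "turn": [0, 0, 0], "hand": 1},
  {"offset": [-1, 0, 0], "turn": [0, 0, 0], "hand": 1},
  {"offset": [-1, 0, 0], "turn": [0, 0, 0], "hand": 1},
  {"offset": [-1, 0, 0], "turn": [0, 0, 0], "hand": 1},
  {"offset": [-1, 0, 0], "turn": [0, 0, 0], "hand": 1},
])

```text
clock: 2.6
ee_pos: [431.8, -67.6, 231.0]
orientation: [180.0, 0.0, -95.0]
ft_force: [-0.3, -0.2, 0.7]
opening: 85.2
grip_force: 0.0
```

Emit:
move_arm([
  {"offset": [-1, 0, 0], "turn": [0, 0, 0], "hand": 1},
  {"offset": [-1, 0, 0], "turn": [0, 0, 0], "hand": 1},
  {"offset": [-1, 0, 0], "turn": [0, 0, 0], "hand": 1},
  {"offset": [-1, 0, 0], "turn": [0, 0, 0], "hand": 1},
  {"offset": [-1, 0, 0], "turn": [0, 0, 0], "hand": 1},
])

```text
clock: 3.22
ee_pos: [444.9, 81.7, 231.0]
orientation: [180.0, -0.0, -95.0]
ft_force: [0.4, -1.1, -0.7]
opening: 85.2
grip_force: 0.0
```

```bash
cat >> h.py <<'E'
def wrist(name):
    s=read_state();c=dict(capture("wrist"));T=np.asarray(c["T_tool_cam"])
    A=np.eye(4);A[:3,:3]=Ro.from_euler("xyz",s["orientation"],degrees=True).as_matrix();A[:3,3]=s["ee_pos"]
    M=np.linalg.inv(A@T);c["R"],c["t"]=M[:3,:3],M[:3,3]
    cv2.imwrite(f"pics/{name}.png",c["img"][:,:,::-1]);pickle.dump(c,open(name+".pkl","wb"));return c,s
E
python3 - <<'E'
from h import *
c,s=wrist("w0")
print(s["qpos"],c["fx"],np.round(c["T_tool_cam"],3).tolist())
print(proj(c,np.array([[544,52,41],[406,64,41],[462,359,22]])))
E
```

```text
[ 3.10870128e+01  4.99349079e+00 -2.24836340e+01 -1.56585023e-02
 -6.25619758e+01 -3.60854075e+01] 281.20063163663957 [[-0.001, -0.956, -0.292, 74.544], [1.0, -0.001, 0.0, -0.136], [-0.001, -0.292, 0.956, -142.232], [0.0, 0.0, 0.0, 1.0]]
[[222.62101299 166.14744859]
 [339.47158692 165.92729507]
 [312.90872404 354.83666386]]
```

View pics/w0.png

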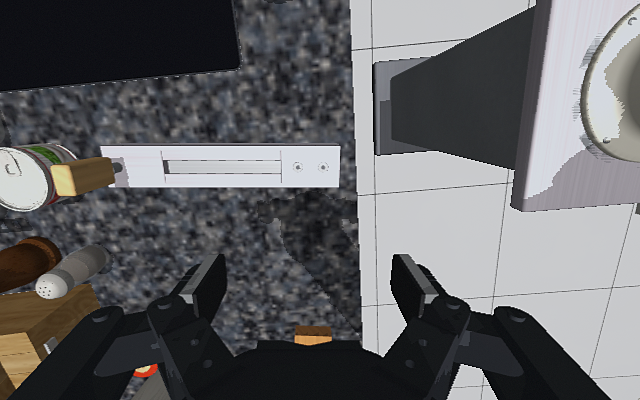

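The wrist view shows the rail with its slot from columns 163 to 281 and rows 160 to 174. My projected slot centre (222.6, 166.1) lands on it. Now I refine it numerically and move on to the stand.

```bash
cat >> h.py <<'E'
def rail_fit(c):
    "yaw and centre of the rail from its outline (wrist view), z=41"
    g=c["img"].astype(int);m=((g.min(2)>200)).astype(np.uint8)
    n,l,st,ce=cv2.connectedComponentsWithStats(m)
    u,v=proj(c,np.array([430.,61,41])).round().astype(int)
    k=l[v,u];pts=np.argwhere(l==k)[:,::-1]
    W=np.array([ray(c,a,b,41)[:2] for a,b in pts]).astype(np.float32)
    return k,st[k],cv2.minAreaRect(W)
E
python3 - <<'E'
from h import *
c=pickle.load(open("w0.pkl","rb"));print(rail_fit(c))
yaw=lambda d:np.degrees(np.arctan2(d[1],d[0]))
# edges by gradient: rows of long edges per column, slot edges
g=c["img"][:,:,1].astype(float)
def edge(col,a,b,sgn):
    d=np.diff(g[a:b,col])*sgn;i=int(d.argmax());w=np.clip(d[max(0,i-1):i+2],0,None);return a+.5+(np.arange(max(0,i-1),max(0,i-1)+len(w))*w).sum()/w.sum()
for a,b,s,n in[(138,152,1,"top"),(180,196,-1,"bot"),(155,166,-1,"slot1"),(168,180,1,"slot2")]:
    cols=np.arange(170,276) if "slot" in n else np.arange(170,330)
    r=np.array([edge(k,a,b,s) for k in cols]);f=np.polyfit(cols,r,1);res=r-np.polyval(f,cols);ok=abs(res)<1;f=np.polyfit(cols[ok],r[ok],1)
    z=41
    A=ray(c,cols[0],np.polyval(f,cols[0]),z);B=ray(c,cols[-1],np.polyval(f,cols[-1]),z);M=ray(c,222.3,np.polyval(f,222.3),z)
    print(n,f.round(4),yaw((A-B)[:2]),M[:2].round(1))
for v in(164,167,170):
    row=g[v];d=np.diff(row);print(v,[i+.5 for i in np.where(abs(d)>15)[0] if 150<i<350],[int(x) for x in d[abs(d)>15]][:12])
E
```

```text
(np.int32(56), array([ 101,  146,  239,   41, 7213], dtype=int32), ((544.8409423828125, 52.26093292236328), (47.62117385864258, 277.7861633300781), 84.92774200439453))
top [ -0.  145.5] -5.072102601293748 [540.1  28.2]
bot [4.000000e-04 1.867943e+02] -5.105746173102897 [548.8  76.9]
slot1 [9.000000e-04 1.592478e+02] -5.12737670877582 [543.   44.1]
slot2 [2.000000e-04 1.735817e+02] -5.094121697128381 [546.   60.8]
164 [np.float64(161.5), np.float64(162.5), np.float64(167.5), np.float64(168.5), np.float64(280.5), np.float64(281.5), np.float64(292.5), np.float64(293.5), np.float64(294.5), np.float64(300.5), np.float64(302.5), np.float64(318.5), np.float64(319.5), np.float64(326.5), np.float64(327.5), np.float64(339.5), np.float64(340.5)] [-46, -62, 46, 37, 26, -77, -24, 66, 52, -19, -40, -97]
167 [np.float64(162.5), np.float64(163.5), np.float64(167.5), np.float64(168.5), np.float64(169.5), np.float64(280.5), np.float64(281.5), np.float64(295.5), np.float64(298.5), np.float64(299.5), np.float64(320.5), np.float64(321.5), np.float64(324.5), np.float64(325.5), np.float64(327.5), np.float64(328.5), np.float64(339.5), np.float64(340.5)] [-59, -58, 78, 55, -24, 18, -128, 92, 56, 22, -153, -22]
170 [np.float64(162.5), np.float64(163.5), np.float64(164.5), np.float64(167.5), np.float64(168.5), np.float64(169.5), np.float64(280.5), np.float64(281.5), np.float64(301.5), np.float64(318.5), np.float64(319.5), np.float64(325.5), np.float64(326.5), np.float64(327.5), np.float64(338.5), np.float64(339.5), np.float64(340.5)] [-86, -21, 75, 52, -76, 39, 59, 19, -67, -97, -24, 44]
```

Emit:
move_arm([
  {"offset": [-1, 0, 0], "turn": [0, 0, 0], "hand": 1},
  {"offset": [-1, 0, 0], "turn": [0, 0, 0], "hand": 1},
  {"offset": [-1, 0, 0], "turn": [0, 0, 0], "hand": 1},
  {"offset": [-1, 0, 0], "turn": [0, 0, 0], "hand": 1},
  {"offset": [-1, 0, 0], "turn": [0, 0, 0], "hand": 1},
])

```text
clock: 3.9
ee_pos: [458.1, 230.9, 231.0]
orientation: [180.0, -0.0, -95.0]
ft_force: [-0.8, -0.0, -0.4]
opening: 85.6
grip_force: 0.0
```

Emit:
move_arm([
  {"offset": [-1, 0, 0], "turn": [0, 0, 0], "hand": 1},
  {"offset": [-1, 0, 0], "turn": [0, 0, 0], "hand": 1},
  {"offset": [0, 0, 0], "turn": [0, 0, 0], "hand": 1},
])

```text
clock: 4.28
ee_pos: [463.4, 291.3, 230.4]
orientation: [180.0, -0.0, -94.9]
ft_force: [-0.1, -0.7, -0.4]
opening: 85.1
grip_force: 0.0
```

```bash
python3 - <<'E'
from h import *
c,s=wrist("w1");print(s["ee_pos"],s["orientation"],proj(c,np.array([[462,359,22],[462,359,103]])))
E
```

```text
[463.41991998 291.31290797 230.44563998] [ 1.79950747e+02 -4.60994219e-02 -9.49008588e+01] [[313.53429479 229.55276198]
 [315.01639057 258.17560818]]
```

View pics/w1.png

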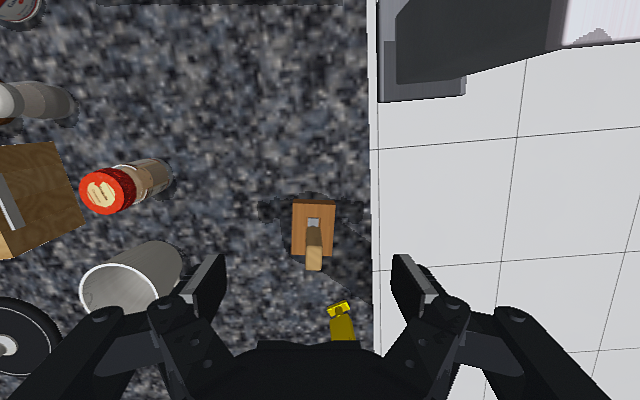

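The wrist view shows the post top at about (314, 258) and the stand centred at (313, 228), both matching predictions. The yellow copy is off at (341, 320). Descending to grasp.

Emit:
move_arm([
  {"offset": [-0.75, 0.08, 0.5], "turn": [0, 0, 0], "hand": 1},
  {"offset": [-0.75, 0.08, 0.5], "turn": [0, 0, 0], "hand": 1},
  {"offset": [-0.76, 0.09, 0.5], "turn": [0, 0, 0], "hand": 1},
  {"offset": [0, 0, 1], "turn": [0, 0, 0], "hand": 1},
  {"offset": [0, 0, 1], "turn": [0, 0, 0], "hand": 1},
])

```text
clock: 4.95
ee_pos: [461.6, 359.4, 124.3]
orientation: [180.0, -0.0, -94.9]
ft_force: [0.6, 0.1, -0.4]
opening: 85.8
grip_force: 0.0
```

Emit:
move_arm([
  {"offset": [0, 0, 1], "turn": [0, 0, 0], "hand": 1},
  {"offset": [0, 0, 0.7], "turn": [0, 0, 0], "hand": 1},
  {"offset": [0, 0, 0.45], "turn": [0, 0, 0], "hand": 0.6},
  {"offset": [0, 0, 0], "turn": [0, 0, 0], "hand": 0.4},
  {"offset": [0, 0, 0], "turn": [0, 0, 0], "hand": 0.35},
])

```text
clock: 5.58
ee_pos: [462.4, 359.0, 62.5]
orientation: [-179.9, 0.1, -95.0]
ft_force: [0.8, 0.0, -0.2]
opening: 32.2
grip_force: 0.0
```

Emit:
move_arm([
  {"offset": [0, 0, 0], "turn": [0, 0, 0], "hand": 0.2},
  {"offset": [0, 0, 0], "turn": [0, 0, 0], "hand": 0},
  {"offset": [0, 0, 0], "turn": [0, 0, 0], "hand": 0},
  {"offset": [0, 0, 0], "turn": [0, 0, 0], "hand": 0},
  {"offset": [0, 0, 0], "turn": [0, 0, 0], "hand": 0},
])

```text
clock: 6.2
ee_pos: [462.5, 358.8, 62.9]
orientation: [-179.9, 0.1, -95.0]
ft_force: [-0.3, 0.0, 4.5]
opening: 17.2
grip_force: 59.0
```

```bash
python3 - <<'E'
from h import *
s=read_state();print({k:np.round(s[k],2) for k in("clock","ee_pos","orientation","ft_force","moment","opening","grip_force")})
E
```

```text
{'clock': np.float64(6.2), 'ee_pos': array([462.51, 358.81,  62.9 ]), 'orientation': array([-1.7992e+02,  9.0000e-02, -9.4980e+01]), 'ft_force': array([-0.32,  0.03,  4.55]), 'moment': array([0.12, 0.29, 0.01]), 'opening': np.float64(17.18), 'grip_force': np.float64(59.03)}
```

Emit:
move_arm([
  {"offset": [0, 0, -0.2], "turn": [0, 0, 0], "hand": 0},
  {"offset": [0, 0, -0.4], "turn": [0, 0, 0], "hand": 0},
  {"offset": [0, 0, -1], "turn": [0, 0, 0], "hand": 0},
  {"offset": [0, 0, -1], "turn": [0, 0, 0], "hand": 0},
  {"offset": [0, 0, -1], "turn": [0, 0, 0], "hand": 0},
])

```text
clock: 6.82
ee_pos: [461.3, 357.7, 170.9]
orientation: [179.9, -0.1, -95.0]
ft_force: [-0.3, 0.5, -1.0]
opening: 17.4
grip_force: 59.1
```

Emit:
move_arm([
  {"offset": [0, 0, -0.5], "turn": [0, 0, 0], "hand": 0},
  {"offset": [1, -0.2, 0], "turn": [0, 0, 0], "hand": 0},
  {"offset": [1, -0.2, 0], "turn": [0, 0, 0], "hand": 0},
  {"offset": [1, -0.2, 0], "turn": [0, 0, 0], "hand": 0},
  {"offset": [1, -0.2, 0], "turn": [0, 0, 0], "hand": 0},
])

```text
clock: 7.45
ee_pos: [474.6, 235.2, 184.2]
orientation: [179.9, -0.1, -95.0]
ft_force: [-0.7, -0.2, -1.2]
opening: 17.3
grip_force: 59.1
```

Emit:
move_arm([
  {"offset": [1, -0.2, 0], "turn": [0, 0, 0], "hand": 0},
  {"offset": [1, -0.2, 0], "turn": [0, 0, 0], "hand": 0},
  {"offset": [1, -0.2, 0], "turn": [0, 0, 0], "hand": 0},
  {"offset": [1, -0.2, 0], "turn": [0, 0, 0], "hand": 0},
  {"offset": [1, -0.2, 0], "turn": [0, 0, 0], "hand": 0},
])

```text
clock: 8.07
ee_pos: [491.4, 83.3, 184.3]
orientation: [179.9, -0.0, -95.0]
ft_force: [0.4, -0.3, -2.5]
opening: 17.1
grip_force: 59.1
```

Emit:
move_arm([
  {"offset": [0.9, -0.15, 0], "turn": [0, 0, 0], "hand": 0},
  {"offset": [0, 0, 0], "turn": [0, 0, -1], "hand": 0},
  {"offset": [0, 0, 0], "turn": [0, 0, -1], "hand": 0},
  {"offset": [0, 0, 0], "turn": [0, 0, -1], "hand": 0},
  {"offset": [0, 0, 0], "turn": [0, 0, -1], "hand": 0},
])

```text
clock: 8.7
ee_pos: [493.4, 57.0, 184.2]
orientation: [179.9, 0.0, -62.8]
ft_force: [-0.6, -0.1, -0.6]
opening: 17.4
grip_force: 59.1
```

Emit:
move_arm([
  {"offset": [0, 0, 0], "turn": [0, 0, -1], "hand": 0},
  {"offset": [0, 0, 0], "turn": [0, 0, -1], "hand": 0},
  {"offset": [0, 0, 0], "turn": [0, 0, -1], "hand": 0},
  {"offset": [0, 0, 0], "turn": [0, 0, -1], "hand": 0},
  {"offset": [0, 0, 0], "turn": [0, 0, -1], "hand": 0},
])

```text
clock: 9.32
ee_pos: [493.5, 57.1, 184.2]
orientation: [179.9, 0.1, -22.8]
ft_force: [-0.7, 0.3, -0.7]
opening: 17.6
grip_force: 59.1
```

Emit:
move_arm([
  {"offset": [0, 0, 0.5], "turn": [0, 0, -1], "hand": 0},
  {"offset": [0, 0, 0.5], "turn": [0, 0, -1], "hand": 0},
  {"offset": [0, 0, 0.5], "turn": [0, 0, -0.25], "hand": 0},
  {"offset": [0, 0, 0], "turn": [0, 0, 0], "hand": 0},
  {"offset": [0, 0, 0], "turn": [0, 0, 0], "hand": 0},
])

```text
clock: 9.95
ee_pos: [494.5, 57.3, 140.1]
orientation: [180.0, -0.0, -5.0]
ft_force: [0.8, -0.2, -1.1]
opening: 17.3
grip_force: 59.1
```

```bash
python3 - <<'E'
from h import *
c,s=wrist("w2");print(s["ee_pos"],s["orientation"],s["ft_force"])
t=capture("top");cv2.imwrite("pics/top2.png",t["img"][:,:,::-1]);pickle.dump(t,open("top2.pkl","wb"))
q=capture("scene");pickle.dump(q,open("scene2.pkl","wb"))
W=np.vstack([c["img"][60:400,120:520,::-1],])
a=cv2.resize(t["img"][120:260,310:400,::-1],None,fx=2.4,fy=2.4,interpolation=cv2.INTER_CUBIC)
b=cv2.resize(q["img"][130:230,270:400,::-1],None,fx=2.6,fy=2.6,interpolation=cv2.INTER_CUBIC)
O=np.zeros((600,800,3),np.uint8);O[:340,:400]=W;O[:a.shape[0],400:400+a.shape[1]]=a;O[340:340+b.shape[0],:b.shape[1]]=b
cv2.imwrite("pics/c2.png",O)
E
```

```text
[494.45688995  57.25355619 140.12495533] [ 1.79995280e+02 -4.50363531e-03 -5.02904158e+00] [ 0.83479065 -0.24372408 -1.12273162]
```

View pics/c2.png

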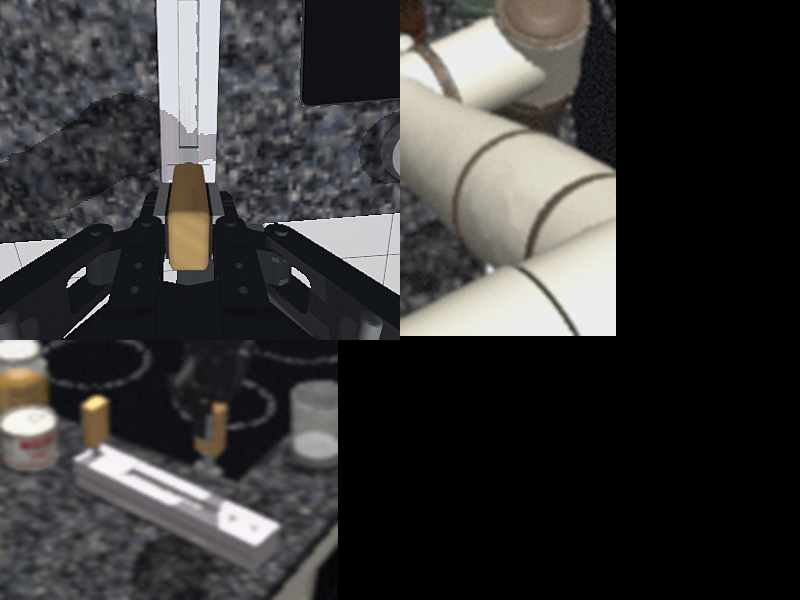

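The post hangs upright in the grip (crop columns 170–208). The slot is straight ahead of it (179–198), and its near end is just in front of the grip. Now I measure the lateral offset.

```bash
python3 - <<'E'
from h import *
c=pickle.load(open("w2.pkl","rb"));g=c["img"][:,:,1].astype(float)
P=np.array([494.46,57.25]);th=np.radians(-5.03);ex=np.array([np.cos(th),np.sin(th)]);ey=np.array([np.sin(th),-np.cos(th)])
def cen(row,a,b,s1,s2,mid):
    d=np.diff(g[row]);l=a+int((s1*d[a:mid]).argmax())+.5;r=mid+int((s2*d[mid:b]).argmax())+.5;return l,r
for nm,rows,a,b,s1,s2,z in[("rail",range(70,160,8),265,350,1,-1,41),("slot",range(90,200,8),294,324,-1,1,41)]:
    for r in rows:
        l,q=cen(r,a,b,s1,s2,308);A=ray(c,l+.5,r+.5,z)[:2];B=ray(c,q+.5,r+.5,z)[:2]
        print(nm,r,l,q,"tool y",((A-P)@ey).round(1),((B-P)@ey).round(1),"mid",(((A+B)/2-P)@ey).round(2),"x",((A-P)@ex).round(0))
for r in range(240,330,6):
    d=np.diff(g[r]);print(r,[(i+1,int(d[i])) for i in range(280,340) if abs(d[i])>25])
a=np.append(P,0.)
for z,x in[(181,-9),(181,9),(181,-15)]:print(proj(c,np.array([*(P+ex*x),z])),proj(c,np.array([*(P+ex*x+ey*9),z])))
# slot near end along the rail
A=ray(c,308.5,208.5,41)[:2];print("slot end tool x",(A-P)@ex)
E
```

```text
rail 70 276.5 339.5 tool y -24.4 25.0 mid 0.31 x 111.0
rail 78 276.5 339.5 tool y -24.6 25.2 mid 0.31 x 105.0
rail 86 276.5 339.5 tool y -24.7 25.4 mid 0.31 x 99.0
rail 94 276.5 316.5 tool y -24.9 7.1 mid -8.92 x 93.0
rail 102 276.5 338.5 tool y -25.2 24.9 mid -0.11 x 87.0
rail 110 277.5 338.5 tool y -24.5 25.1 mid 0.29 x 81.0
rail 118 277.5 338.5 tool y -24.7 25.3 mid 0.29 x 75.0
rail 126 277.5 338.5 tool y -25.0 25.5 mid 0.28 x 68.0
rail 134 278.5 337.5 tool y -24.3 24.9 mid 0.28 x 62.0
rail 142 278.5 337.5 tool y -24.5 25.1 mid 0.27 x 55.0
rail 150 278.5 337.5 tool y -24.7 25.3 mid 0.27 x 49.0
rail 158 279.5 337.5 tool y -24.1 25.5 mid 0.69 x 42.0
slot 90 296.5 318.5 tool y -8.9 8.7 mid -0.1 x 96.0
slot 98 297.5 318.5 tool y -8.2 8.7 mid 0.3 x 90.0
slot 106 297.5 318.5 tool y -8.2 8.8 mid 0.29 x 84.0
slot 114 297.5 318.5 tool y -8.3 8.9 mid 0.29 x 78.0
slot 122 297.5 318.5 tool y -8.4 8.9 mid 0.28 x 71.0
slot 130 297.5 318.5 tool y -8.4 9.0 mid 0.28 x 65.0
slot 138 297.5 318.5 tool y -8.5 9.1 mid 0.27 x 59.0
slot 146 297.5 318.5 tool y -8.6 9.1 mid 0.27 x 52.0
slot 154 297.5 318.5
[... 880 characters left out ...]
85, -135), (288, 49), (289, 28), (329, -43), (332, 54), (333, 85), (335, -76), (336, -79)]
288 [(288, 41), (289, 42), (329, -48), (333, -26)]
294 [(288, 29), (289, 46), (329, -51)]
300 [(289, 45), (328, -28), (329, -47)]
306 [(289, 53), (328, -33), (329, -53)]
312 [(289, 53), (290, 27), (328, -42), (329, -48)]
318 [(284, 74), (285, 76), (286, -147), (289, 55), (290, 35), (328, -41), (329, -40), (331, 61), (332, 81), (333, -175)]
324 [(283, 123), (284, 99), (290, -107), (328, -55), (334, -37)]
[308.3890513  321.04549948] [329.23192684 321.02081264]
[308.34963662 284.66615837] [330.13863257 284.64083659]
[308.40143972 332.4798832 ] [328.94694011 332.45540464]
slot end tool x -3.000608593551365
```

Lateral misalignment is only about 0.3 mm. I descend to just above the slot, then go in slowly.

Emit:
move_arm([
  {"offset": [0.07, 0.01, 0.6], "turn": [0, 0, 0], "hand": 0},
  {"offset": [0, 0, 0.6], "turn": [0, 0, 0], "hand": 0},
  {"offset": [0, 0, 0.15], "turn": [0, 0, 0], "hand": 0},
  {"offset": [0, 0, 0.1], "turn": [0, 0, 0], "hand": 0},
  {"offset": [0, 0, 0.1], "turn": [0, 0, 0], "hand": 0},
])

```text
clock: 10.72
ee_pos: [497.0, 57.0, 93.9]
orientation: [-180.0, -0.1, -5.0]
ft_force: [-0.2, 0.7, -1.3]
opening: 17.4
grip_force: 59.1
```

Emit:
move_arm([
  {"offset": [0, 0, 0.07], "turn": [0, 0, 0], "hand": 0},
  {"offset": [0, 0, 0], "turn": [0, 0, 0], "hand": 0},
])

```text
clock: 10.98
ee_pos: [496.4, 56.8, 91.3]
orientation: [-180.0, -0.0, -5.0]
ft_force: [-0.4, 0.2, -1.6]
opening: 17.1
grip_force: 59.1
```

Emit:
move_arm([
  {"offset": [0, 0, 0.07], "turn": [0, 0, 0], "hand": 0},
  {"offset": [0, 0, 0.07], "turn": [0, 0, 0], "hand": 0},
  {"offset": [0, 0, 0], "turn": [0, 0, 0], "hand": 0},
])

```text
clock: 11.35
ee_pos: [496.2, 56.7, 86.8]
orientation: [180.0, 0.0, -5.0]
ft_force: [0.2, -0.2, -0.1]
opening: 17.3
grip_force: 59.1
```

Emit:
move_arm([
  {"offset": [0, 0, 0.07], "turn": [0, 0, 0], "hand": 0},
  {"offset": [0, 0, 0.07], "turn": [0, 0, 0], "hand": 0},
  {"offset": [0, 0, 0], "turn": [0, 0, 0], "hand": 0},
])

```text
clock: 11.72
ee_pos: [496.5, 56.8, 82.9]
orientation: [180.0, 0.0, -5.0]
ft_force: [-0.7, -0.7, 0.8]
opening: 17.2
grip_force: 59.2
```

Emit:
move_arm([
  {"offset": [0, 0, 0.08], "turn": [0, 0, 0], "hand": 0},
  {"offset": [0, 0, 0.08], "turn": [0, 0, 0], "hand": 0},
  {"offset": [0, 0, 0], "turn": [0, 0, 0], "hand": 0},
])

```text
clock: 12.1
ee_pos: [496.5, 56.8, 78.1]
orientation: [180.0, -0.0, -5.0]
ft_force: [-1.4, 0.7, 2.4]
opening: 17.6
grip_force: 59.4
```

Emit:
move_arm([
  {"offset": [0, 0, 0.08], "turn": [0, 0, 0], "hand": 0},
  {"offset": [0, 0, 0.08], "turn": [0, 0, 0], "hand": 0},
  {"offset": [0, 0, 0], "turn": [0, 0, 0], "hand": 0},
])

```text
clock: 12.48
ee_pos: [496.5, 56.7, 73.2]
orientation: [180.0, -0.0, -5.0]
ft_force: [-1.0, 0.1, 4.9]
opening: 17.4
grip_force: 59.7
```

Emit:
move_arm([
  {"offset": [0, 0, 0.08], "turn": [0, 0, 0], "hand": 0},
  {"offset": [0, 0, 0.05], "turn": [0, 0, 0], "hand": 0},
  {"offset": [0, 0, 0], "turn": [0, 0, 0], "hand": 0},
  {"offset": [0, 0, 0], "turn": [0, 0, 0], "hand": 0},
])

```text
clock: 12.98
ee_pos: [496.5, 56.8, 69.7]
orientation: [180.0, -0.0, -5.0]
ft_force: [-1.4, -0.7, 6.2]
opening: 17.4
grip_force: 59.9
```

Emit:
move_arm([
  {"offset": [0, 0, 0.06], "turn": [0, 0, 0], "hand": 0},
  {"offset": [0, 0, 0], "turn": [0, 0, 0], "hand": 0},
  {"offset": [0, 0, 0], "turn": [0, 0, 1], "hand": 0},
  {"offset": [0, 0, 0], "turn": [0, 0, 1], "hand": 0},
])

```text
clock: 13.48
ee_pos: [497.5, 57.0, 68.3]
orientation: [-179.9, -0.1, -21.2]
ft_force: [-0.6, -0.3, 8.0]
opening: 17.5
grip_force: 60.2
```

```bash
python3 - <<'E'
from h import *
s=read_state();print({k:np.round(s[k],2) for k in("clock","ee_pos","orientation","ft_force","moment")})
E
```

```text
{'clock': np.float64(13.48), 'ee_pos': array([497.51,  57.02,  68.32]), 'orientation': array([-1.7992e+02, -1.2000e-01, -2.1220e+01]), 'ft_force': array([-0.64, -0.34,  7.96]), 'moment': array([-0.07,  0.19,  0.05])}
```

Emit:
move_arm([
  {"offset": [0, 0, 0], "turn": [0, 0, 1], "hand": 0},
  {"offset": [0, 0, 0], "turn": [0, 0, 1], "hand": 0},
  {"offset": [0, 0, 0], "turn": [0, 0, 1], "hand": 0},
])

```text
clock: 13.85
ee_pos: [497.6, 57.0, 68.4]
orientation: [-179.9, -0.1, -45.2]
ft_force: [-0.6, 0.4, 7.2]
opening: 17.1
grip_force: 60.2
```

Emit:
move_arm([
  {"offset": [0, 0, 0], "turn": [0, 0, 1], "hand": 0},
  {"offset": [0, 0, 0], "turn": [0, 0, 1], "hand": 0},
  {"offset": [0, 0, 0], "turn": [0, 0, 1], "hand": 0},
])

```text
clock: 14.22
ee_pos: [497.7, 57.1, 68.4]
orientation: [-179.8, -0.0, -69.2]
ft_force: [-1.0, 0.4, 6.6]
opening: 17.2
grip_force: 60.2
```

Emit:
move_arm([
  {"offset": [0, 0, 0], "turn": [0, 0, 1], "hand": 0},
  {"offset": [0, 0, 0], "turn": [0, 0, 1], "hand": 0},
  {"offset": [0, 0, 0], "turn": [0, 0, 1], "hand": 0},
  {"offset": [0, 0, 0], "turn": [0, 0, 0.25], "hand": 0},
  {"offset": [0, 0, 0], "turn": [0, 0, 0], "hand": 0},
])

```text
clock: 14.85
ee_pos: [497.8, 57.2, 68.4]
orientation: [-179.8, 0.1, -95.0]
ft_force: [-1.1, -0.3, 6.6]
opening: 17.2
grip_force: 60.2
```

```bash
python3 - <<'E'
from h import *
s=read_state();print({k:np.round(s[k],2) for k in("clock","ee_pos","orientation","ft_force","moment")})
E
```

```text
{'clock': np.float64(14.85), 'ee_pos': array([497.8 ,  57.24,  68.43]), 'orientation': array([-1.7982e+02,  7.0000e-02, -9.4980e+01]), 'ft_force': array([-1.06, -0.28,  6.59]), 'moment': array([0.11, 0.23, 0.02])}
```

Emit:
move_arm([
  {"offset": [0, 0, -0.07], "turn": [0, 0, 0], "hand": 0},
  {"offset": [0, 0, -0.07], "turn": [0, 0, 0], "hand": 0},
  {"offset": [0, 0, 0], "turn": [0, 0, 0], "hand": 0},
])

```text
clock: 15.22
ee_pos: [497.8, 57.2, 72.5]
orientation: [-179.8, 0.1, -95.0]
ft_force: [-0.0, -0.5, 4.7]
opening: 17.1
grip_force: 59.9
```

Emit:
move_arm([
  {"offset": [0, 0, -0.03], "turn": [0, 0, 0], "hand": 0},
  {"offset": [0, 0, 0], "turn": [0, 0, 0], "hand": 0},
])

```text
clock: 15.48
ee_pos: [497.7, 57.2, 73.2]
orientation: [-179.8, 0.1, -95.0]
ft_force: [2.0, 0.6, 5.1]
opening: 17.1
grip_force: 59.9
```

Emit:
move_arm([
  {"offset": [0, 0, -0.03], "turn": [0, 0, 0], "hand": 0},
  {"offset": [0, 0, 0], "turn": [0, 0, 0], "hand": 0},
])

```text
clock: 15.72
ee_pos: [497.6, 57.2, 73.8]
orientation: [-179.8, 0.1, -95.0]
ft_force: [3.0, 0.2, 3.4]
opening: 17.4
grip_force: 59.6
```

Emit:
move_arm([
  {"offset": [0, 0, -0.03], "turn": [0, 0, 0], "hand": 0},
  {"offset": [0, 0, 0], "turn": [0, 0, 0], "hand": 0},
])

```text
clock: 15.98
ee_pos: [497.6, 57.2, 74.0]
orientation: [-179.9, 0.1, -95.0]
ft_force: [5.6, 0.7, -3.7]
opening: 17.4
grip_force: 59.4
```

Emit:
move_arm([
  {"offset": [0, 0, -0.03], "turn": [0, 0, 0], "hand": 0},
  {"offset": [0, 0, 0], "turn": [0, 0, 0], "hand": 0},
])

```text
clock: 16.23
ee_pos: [497.5, 57.2, 74.0]
orientation: [-179.9, 0.1, -95.0]
ft_force: [7.5, 0.6, -7.4]
opening: 17.1
grip_force: 59.6
```

```bash
python3 - <<'E'
from h import *
s=read_state();print({k:np.round(s[k],2) for k in("clock","ee_pos","orientation","ft_force","moment")})
E
```

```text
{'clock': np.float64(16.23), 'ee_pos': array([497.5 ,  57.22,  74.  ]), 'orientation': array([-1.7988e+02,  8.0000e-02, -9.5020e+01]), 'ft_force': array([ 7.45,  0.58, -7.39]), 'moment': array([ 0.07, -2.58,  0.02])}
```

Emit:
move_arm([
  {"offset": [0, -0.05, 0.01], "turn": [0, 0, 0], "hand": 0},
  {"offset": [0, -0.05, 0], "turn": [0, 0, 0], "hand": 0},
])

```text
clock: 16.48
ee_pos: [498.1, 56.9, 74.0]
orientation: [179.8, 0.0, -95.1]
ft_force: [-0.4, 5.6, -1.1]
opening: 17.2
grip_force: 60.4
```

Emit:
move_arm([
  {"offset": [0, -0.05, 0], "turn": [0, 0, 0], "hand": 0},
  {"offset": [0, -0.05, 0], "turn": [0, 0, 0], "hand": 0},
])

```text
clock: 16.73
ee_pos: [499.0, 55.9, 73.9]
orientation: [179.6, -0.1, -95.1]
ft_force: [-3.4, 4.9, 2.3]
opening: 17.0
grip_force: 60.9
```

Emit:
move_arm([
  {"offset": [0, -0.05, 0], "turn": [0, 0, 0], "hand": 0},
  {"offset": [0, -0.05, 0], "turn": [0, 0, 0], "hand": 0},
])

```text
clock: 16.98
ee_pos: [501.3, 54.8, 73.8]
orientation: [179.5, -0.2, -95.1]
ft_force: [-4.8, 1.1, 1.1]
opening: 17.5
grip_force: 60.9
```

Emit:
move_arm([
  {"offset": [0, 0, 0], "turn": [0, 0, 0], "hand": 0},
  {"offset": [0, 0, 0], "turn": [0, 0, 0], "hand": 0},
  {"offset": [0, 0, 0], "turn": [0, 0, 0], "hand": 0},
])

```text
clock: 17.35
ee_pos: [501.8, 54.6, 73.9]
orientation: [179.6, -0.2, -95.1]
ft_force: [-5.1, 2.3, 1.7]
opening: 17.3
grip_force: 60.9
```

```bash
python3 - <<'E'
from h import *
s=read_state();print({k:np.round(s[k],2) for k in("clock","qpos","ee_pos","orientation","ft_force","moment")})
E
```

```text
{'clock': np.float64(17.35), 'qpos': array([ 24.63,  21.  , -27.57,  -0.09, -41.91, -29.64]), 'ee_pos': array([501.78,  54.65,  73.86]), 'orientation': array([179.55,  -0.19, -95.08]), 'ft_force': array([-5.09,  2.34,  1.7 ]), 'moment': array([ 0.57,  1.79, -0.01])}
```

Emit:
move_arm([
  {"offset": [-0.05, -0.05, -0.03], "turn": [0, 0, 0], "hand": 0},
  {"offset": [0, -0.05, 0], "turn": [0, 0, 0], "hand": 0},
  {"offset": [0, 0, 0], "turn": [0, 0, 0], "hand": 0},
])

```text
clock: 17.73
ee_pos: [503.3, 54.9, 73.9]
orientation: [179.3, -0.3, -95.1]
ft_force: [-6.0, -0.4, -0.2]
opening: 17.4
grip_force: 60.7
```

Emit:
move_arm([
  {"offset": [0, -0.05, 0], "turn": [0, 0, 0], "hand": 0},
  {"offset": [0, -0.05, 0], "turn": [0, 0, 0], "hand": 0},
])

```text
clock: 17.98
ee_pos: [506.1, 54.7, 73.8]
orientation: [179.3, -0.3, -95.1]
ft_force: [-6.3, -0.4, -0.8]
opening: 17.2
grip_force: 60.8
```

Emit:
move_arm([
  {"offset": [0, -0.05, 0], "turn": [0, 0, 0], "hand": 0},
  {"offset": [0, -0.05, 0], "turn": [0, 0, 0], "hand": 0},
])

```text
clock: 18.23
ee_pos: [509.1, 54.5, 73.9]
orientation: [179.3, -0.3, -95.1]
ft_force: [-6.9, 0.4, -0.7]
opening: 17.5
grip_force: 60.8
```

Emit:
move_arm([
  {"offset": [0, -0.05, -0.02], "turn": [0, 0, 0], "hand": 0},
  {"offset": [0, -0.05, 0], "turn": [0, 0, 0], "hand": 0},
])

```text
clock: 18.48
ee_pos: [511.2, 54.2, 73.8]
orientation: [179.2, -0.3, -95.1]
ft_force: [-7.2, 0.7, -1.9]
opening: 17.3
grip_force: 60.8
```

Emit:
move_arm([
  {"offset": [0, -0.05, 0], "turn": [0, 0, 0], "hand": 0},
  {"offset": [0, -0.05, 0], "turn": [0, 0, 0], "hand": 0},
])

```text
clock: 18.73
ee_pos: [514.2, 53.9, 73.9]
orientation: [179.2, -0.3, -95.1]
ft_force: [-7.4, -0.5, -0.8]
opening: 17.2
grip_force: 60.8
```

Emit:
move_arm([
  {"offset": [0, -0.05, 0], "turn": [0, 0, 0], "hand": 0},
  {"offset": [0, -0.05, 0], "turn": [0, 0, 0], "hand": 0},
])

```text
clock: 18.98
ee_pos: [517.1, 53.6, 73.9]
orientation: [179.2, -0.3, -95.1]
ft_force: [-7.3, -0.2, -0.7]
opening: 17.6
grip_force: 60.8
```

Emit:
move_arm([
  {"offset": [0, -0.05, 0], "turn": [0, 0, 0], "hand": 0},
  {"offset": [0, -0.05, 0], "turn": [0, 0, 0], "hand": 0},
])

```text
clock: 19.23
ee_pos: [520.2, 53.4, 73.9]
orientation: [179.2, -0.3, -95.1]
ft_force: [-7.9, 0.7, -0.7]
opening: 17.3
grip_force: 60.8
```

Emit:
move_arm([
  {"offset": [0, -0.05, 0], "turn": [0, 0, 0], "hand": 0},
  {"offset": [0, -0.05, 0], "turn": [0, 0, 0], "hand": 0},
])

```text
clock: 19.48
ee_pos: [523.2, 53.1, 73.9]
orientation: [179.2, -0.3, -95.1]
ft_force: [-7.3, -0.2, -1.2]
opening: 17.2
grip_force: 60.8
```

Emit:
move_arm([
  {"offset": [0, -0.05, 0], "turn": [0, 0, 0], "hand": 0},
  {"offset": [0, -0.05, 0], "turn": [0, 0, 0], "hand": 0},
])

```text
clock: 19.73
ee_pos: [526.8, 52.9, 74.1]
orientation: [179.3, -0.3, -95.1]
ft_force: [-6.4, 0.7, 0.0]
opening: 17.2
grip_force: 60.8
```

Emit:
move_arm([
  {"offset": [0, -0.05, 0], "turn": [0, 0, 0], "hand": 0},
  {"offset": [0, -0.05, 0], "turn": [0, 0, 0], "hand": 0},
])

```text
clock: 19.98
ee_pos: [531.7, 53.4, 75.6]
orientation: [179.5, -0.2, -95.1]
ft_force: [-9.0, 1.3, 5.5]
opening: 17.0
grip_force: 61.6
```

Emit:
move_arm([
  {"offset": [0, -0.05, 0], "turn": [0, 0, 0], "hand": 0},
  {"offset": [0, -0.05, 0], "turn": [0, 0, 0], "hand": 0},
])

```text
clock: 20.23
ee_pos: [532.4, 53.2, 75.5]
orientation: [179.2, -0.2, -95.1]
ft_force: [-13.4, 3.9, 8.8]
opening: 17.9
grip_force: 62.1
```

The foot rose at x≈532 and is stopped by the seat wall, so this is the seat. I relax the side load and let it rise.

Emit:
move_arm([
  {"offset": [0, 0.1, -0.05], "turn": [0, 0, 0], "hand": 0},
  {"offset": [0, 0.1, -0.05], "turn": [0, 0, 0], "hand": 0},
])

```text
clock: 20.48
ee_pos: [531.1, 54.1, 79.0]
orientation: [179.8, -0.1, -95.0]
ft_force: [-1.1, -3.0, 1.0]
opening: 17.1
grip_force: 61.2
```

Emit:
move_arm([
  {"offset": [0, 0.1, -0.03], "turn": [0, 0, 0], "hand": 0},
  {"offset": [0, 0, -0.03], "turn": [0, 0, 0], "hand": 0},
  {"offset": [0, 0, 0], "turn": [0, 0, 0], "hand": 0},
])

```text
clock: 20.85
ee_pos: [530.6, 54.5, 80.0]
orientation: [-179.9, -0.0, -95.0]
ft_force: [4.6, -6.0, -12.8]
opening: 17.4
grip_force: 59.7
```

Emit:
move_arm([
  {"offset": [0.04, 0, 0.07], "turn": [0, 0, 0], "hand": 0},
  {"offset": [0, 0, 0], "turn": [0, 0, 0], "hand": 0},
  {"offset": [0, 0, 0], "turn": [0, 0, 0], "hand": 0},
])

```text
clock: 21.22
ee_pos: [530.7, 54.4, 79.9]
orientation: [-179.8, 0.0, -95.0]
ft_force: [2.3, -3.9, -1.2]
opening: 17.4
grip_force: 61.1
```

```bash
python3 - <<'E'
from h import *
s=read_state();print({k:np.round(s[k],2) for k in("clock","ee_pos","orientation","ft_force","moment")})
E
```

```text
{'clock': np.float64(21.22), 'ee_pos': array([530.65,  54.37,  79.88]), 'orientation': array([-1.7982e+02,  5.0000e-02, -9.4980e+01]), 'ft_force': array([ 2.29, -3.88, -1.22]), 'moment': array([-1.11, -0.81,  0.02])}
```

Emit:
move_arm([
  {"offset": [0.05, -0.04, 0], "turn": [0, 0, 0], "hand": 0},
  {"offset": [0, 0, 0], "turn": [0, 0, 0], "hand": 0},
  {"offset": [0, 0, 0], "turn": [0, 0, 0], "hand": 0},
])

```text
clock: 21.6
ee_pos: [530.8, 53.4, 79.6]
orientation: [-179.9, 0.1, -95.0]
ft_force: [-1.3, 2.3, 2.4]
opening: 17.3
grip_force: 61.6
```

```bash
python3 - <<'E'
from h import *
s=read_state();print({k:np.round(s[k],2) for k in("clock","ee_pos","orientation","ft_force","moment")})
E
```

```text
{'clock': np.float64(21.6), 'ee_pos': array([530.84,  53.35,  79.64]), 'orientation': array([-1.7992e+02,  7.0000e-02, -9.4980e+01]), 'ft_force': array([-1.27,  2.34,  2.39]), 'moment': array([0.99, 0.16, 0.05])}
```

Emit:
move_arm([
  {"offset": [0, 0, 0], "turn": [0, 0, 0], "hand": 0.3},
  {"offset": [0, 0, 0], "turn": [0, 0, 0], "hand": 0.5},
  {"offset": [0, 0, 0], "turn": [0, 0, 0], "hand": 0.7},
  {"offset": [0, 0, 0], "turn": [0, 0, 0], "hand": 0.7},
  {"offset": [0, 0, 0], "turn": [0, 0, 0], "hand": 0.7},
])

```text
clock: 22.22
ee_pos: [530.4, 52.5, 79.2]
orientation: [180.0, -0.0, -95.0]
ft_force: [0.9, 0.1, 0.3]
opening: 60.1
grip_force: 0.0
```

Emit:
move_arm([
  {"offset": [0, 0, -0.3], "turn": [0, 0, 0], "hand": 0.7},
  {"offset": [0, 0, -0.7], "turn": [0, 0, 0], "hand": 0.7},
  {"offset": [0, 0, -1], "turn": [0, 0, 0], "hand": 0.7},
  {"offset": [0, 0, -1], "turn": [0, 0, 0], "hand": 0.7},
  {"offset": [0, 0, -1], "turn": [0, 0, 0], "hand": 0.7},
])

```text
clock: 22.85
ee_pos: [530.3, 52.5, 201.0]
orientation: [-180.0, 0.0, -95.0]
ft_force: [-0.5, 0.5, -0.3]
opening: 59.8
grip_force: 0.0
```

Emit:
move_arm([
  {"offset": [-1, 0, -0.5], "turn": [0, 0, 0], "hand": 0.7},
  {"offset": [-0.3, 0, 0], "turn": [0, 0, 0], "hand": 0.7},
  {"offset": [0, 0, 0], "turn": [0, 0, 0], "hand": 0.7},
])

```text
clock: 23.22
ee_pos: [533.2, 91.6, 213.7]
orientation: [179.9, -0.0, -95.0]
ft_force: [0.0, 0.1, 0.5]
opening: 59.6
grip_force: 0.0
```

```bash
python3 - <<'E'
from h import *
c,s=wrist("w3");print(s["clock"],s["ee_pos"],s["ft_force"])
q=capture("scene")
b=cv2.resize(q["img"][130:230,270:400,::-1],None,fx=2.6,fy=2.6,interpolation=cv2.INTER_CUBIC)
O=np.zeros((600,800,3),np.uint8);O[:320,:512]=cv2.resize(c["img"][:,:,::-1],(512,320));O[330:590,:338]=b
B=np.array([530.8,53.4]);print(proj(c,np.array([[*B,41],[*B,120]]))*.8)
cv2.imwrite("pics/c3.png",O)
E
```

```text
23.225 [533.21840905  91.62644978 213.73589204] [0.03352866 0.0637881  0.46474626]
[[245.79264414 122.38038667]
 [245.66988155 131.11164479]]
```

View pics/c3.png

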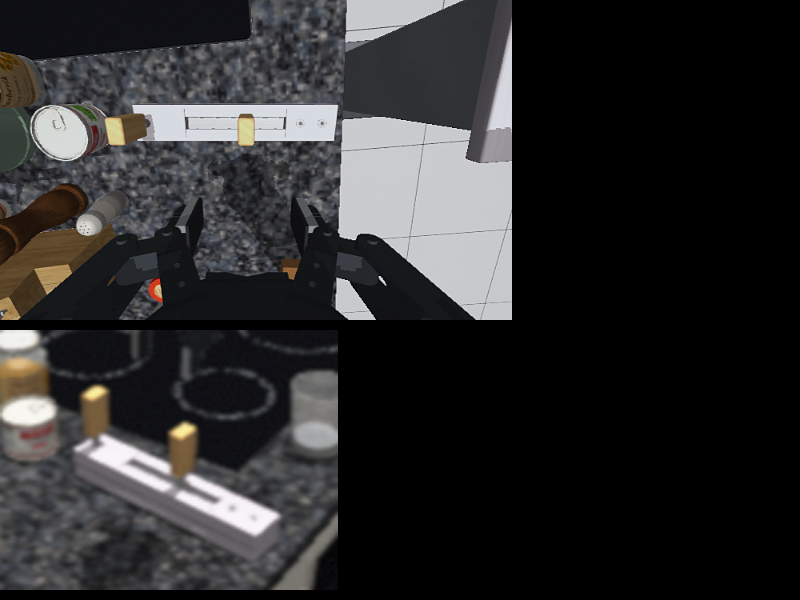

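The post stands upright in the slot at (246, 128) in the wrist crop and (182, 450) in the scene crop, broadside across the rail and matching the prediction. The gripper is clear, so I hand it in.

```bash
python3 -c "
from bench import order
print(order.finish_job())"
```

```text
the job is handed in; nothing more can be done
None
```

The loose post stands upright in the rail's cross seat (about x = -14 mm on the rail), where the turned foot rose the full 6 mm; the gripper let go, the bystanders were left alone, and the job was handed in at about 23 s (no verdict was shown).

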